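# Set the bar timer for the wine

### The arm

A 6-joint arm with a two-finger parallel gripper is mounted at the origin on the work surface. World frame = base frame: x ahead of the robot, y to its left, z up, the work surface at z = 0. Lengths are in m, angles in rad, forces in N, time in s.
With the tool pointing down it reaches from about 0.375 to 0.975 m from the base axis. Payload 3.8 kg.
Tool frame: the origin (TCP) lies midway between the tips of the shut fingers; the grasp point (between the pads) lies 19 mm behind it; z points along the fingers, y is the line along which they close (so a half turn about z gives the same grasp; the last joint's range is limited). The gripper opens to 85 mm and grips with 20 to 120 N. Pads are 22 mm wide; open, the fingers measure 114 mm over their backs; the gripper's body (76 mm by 85 mm) begins 54 mm behind the grasp point. The pads swing forward as they close: fully open they stand 13 mm farther back than shut.
Start: joints at [1.268, 0.264, 1.604, -0, 1.274, -0.037], TCP at [0.177, 0.651, 0.231] pointing down, gripper open.
Joint ranges: [-2.63, 2.63], [-0.94, 2.18], [0.31, 2.57], [-1.31, 4.45], [0, 2.66], [-2.55, 2.55]. Speed limits (rad/s): [2.57, 2.57, 3.14, 3.14, 3.14, 3.14].

### API

Orientations are given as a rotation vector (axis times angle).
In Python, from workcell import bot, read_camera, camera_info, ticket gives the robot as it stands.
- The arm moves only by the tool servo_tool, never from a script. Its argument "targets" is a list of rows, each an object of numbers: "hand": the closure, from -1 (fully open) to 1 (shut); "x", "y", "z": the shift along the tool's x, y, z as a fraction of full scale; "roll": the turn about the tool's z as a fraction of full scale. In form: [{"hand": .., "x": .., "y": .., "z": .., "roll": ..}, ...]. A call has 1 to 10 rows; each row is the pose to reach, as a shift and turn from the pose commanded when the call began, along the tool's axes at that moment, turning the shorter way round; what a row does not reach only later rows make up. Full scale, the value 1, is 50 cm for a shift and 180 degrees for a turn. A row lasts 1/12 s, in which the tool goes at most 41.7 mm and 7.16 degrees, less where a joint would pass 70% of its speed; a pose out of reach is approached as far as the arm can. A call with a number of a shift or a turn outside -1 to 1 is refused whole. A call with a gripper value outside its range is refused whole. The fingers move at their own pace and stop on an object; "grip_force" is the grip in N (left out, the last holds). Time passes only in rows, so rows that repeat a pose let the fingers close. It gives the time, the measured TCP pose, the force, the opening and the grip force at its end, in the units of the state.
- bot.read_state(): the state, without advancing time (a new reading comes with each control period).
- read_camera(name): name is "scene" or "top" or "wrist"; returns the picture (384x512x3 uint8, red, green, blue); there is no depth.
- camera_info(name): a dict with "fx", "fy", "cx", "cy" (pixels), "k1" (the pictures are not rectified: a ray, as slopes to the right and down, at radius r is drawn at 1 + k1 r^2 times it, then the intrinsics apply), "eye" and "orientation" of the camera in the world; the wrist camera has in their place "T_tool_cam" (4x4, takes a point from camera to tool coordinates, whose origin is the TCP and whose axes are the flange's). Camera axes: x right, y down, z forward; pixel columns grow to the right and rows downward; lengths in m; the calibration is good to about 2 mm. A picture is of the moment at which its call begins: read the wrist's pose just before it. camera_info takes no time and is no camera call.
- ticket.finish_job(): hands the job in; it is judged then, once.
The state is a dict: "time": time; "q": joint angles; "joint_vel": joint speeds; "joint_torque": joint torques, N m; "tool_pos": TCP position; "tcp_rot": TCP orientation; "wrist_force": force on the tool from outside, world axes, zero at the start; "torque": the same for the moment, N m; "width": opening from 0.0 (shut) to 1.0 (fully open); "grip_force": force on a finger pad.
Only numpy, scipy, OpenCV 4.12 (cv2) and the standard library are available. Lean on these libraries where they do the work, as an engineer would, in place of code of your own. Each camera call takes 0.05 s, during which the arm holds its last target. There are 200 camera calls.

### The job

The wine needs 30 minutes in the ice: turn the dial on top of the free-standing timer clockwise to 30 minutes, then push its start key fully down and let it go. The dial is stiffer than the timer's grip on the counter, so bear down on the dial while you turn it; the timer must stay where it stands, neither spinning nor sliding. Leave everything else on the counter where it is.

Things in the scene. Friction and masses are not known exactly. Their poses are not given: they have to be found in the camera images.
- timer: the timer: loose black box, 120 (own x) x 100 (own y) mm, flat top 42 mm above the counter, about 0.3 kg; origin under its centre, z up, front (key end) along own -x. On top a round aluminium dial with an upright bar grip, axis at own x = +14 mm; the start key at the front. Unloaded, it spins round with the dial; 10 to 15 N straight down on the dial holds it. Feet at own x +-48, y +-34 mm.
- timer_front (a point): middle of the timer's front face, 60 mm ahead of the box centre (own x = -60 mm), 23 mm above the counter
- dial (a joint): dial angle in rad relative to the timer: 0 = minute 0 (pointer towards the start key), growing clockwise seen from above, 6 degrees (0.1047 rad) a minute, so 30 minutes = 3.142; 12 white ticks round it, one per 5 minutes; stop at 6.0. About 0.25 N m of friction, no detents, no return spring: stays where left. The pointer's direction in the world is timer yaw + pi - this angle.
- dial_grip (a point): on the dial's axis at the top of its flat round skirt (60 mm across, 10 mm thick), 52 mm above the counter. On the skirt stands the bar grip, across the axis: 50 mm long along the point's x, 13 mm thick along its y, 26 mm high; its pointer end (black line) is to the point's -x. Fingertips either side of the bar can press on the skirt. The axes turn with the dial.
- start_key (a joint): travel of the start key in m: 0 up, 0.004 fully down; a spring returns it (1.2 N to begin, about 4 N fully down)
- start_top (a point): centre of the top of the start key: a round steel key 24 mm across, 42 mm ahead of the box centre (own x = -42 mm), its top 48 mm above the counter (6 mm above the box top), pressed straight down; nearest part of the dial's skirt is 26 mm from its centre
- speaker: bystander: black box-shaped portable speaker 85 x 100 x 75 mm with a low round knob on top (87 mm overall); origin under its centre
- canister: bystander: white ceramic jar, 90 mm across, 85 mm tall, pale wooden lid; origin under its centre
- tumbler_a: bystander: clear glass tumbler, 72 mm across, 85 mm tall; origin under its centre
- tumbler_b: bystander: a second glass tumbler like the first
- wine: bystander: full green wine bottle, 76 mm across, 300 mm tall; origin under its centre
- mug: bystander: blue ceramic mug, 80 mm across, 90 mm tall; origin under its centre
- bar_spoon: bystander: steel spoon 170 mm long lying on the counter on the robot's side; origin under it
There are look-alikes about, which are no part of the job. What is shaped like the timer but pink or yellow is not meant.

How it is judged:
By the outcome, as a careful person would: the job done as asked, in the order asked, and still so for the second after the job is handed in, with the robot touching nothing.
It also fails if it takes over 72 s, if anything falls off the work surface, if the arm or the gripper's body presses on something with over 40 N, if the wrist force passes 120 N, or if a joint passes its speed limit or range.

## Working session

There is one attempt and no reset: what is moved stays moved. The work goes in short steps, Python scripts to look and compute and a tool call to move; the robot and the scene stay as the last step left them, time stands still between calls to the robot, and variables do not carry over. Pictures are saved under pics/ and viewed, at most 10 in all, crops included, and the job is handed in when it is done.

Besides the shell and the picture viewer there is one more tool, called after "Request:" by a JSON object that holds its "fn" and its "kwargs". servo_tool: Moves the arm, as the interface text tells. Its arguments: {"type":"object","properties":{"targets":{"type":"array"},"grip_force":{"type":"number"}},"required":["targets"]}

```bash
mkdir -p pics
python3 - <<'E'
from workcell import bot, read_camera, camera_info
import cv2
print(bot.read_state())
for n in("scene","top"):
    cv2.imwrite(f"pics/{n}0.png",cv2.cvtColor(read_camera(n),cv2.COLOR_RGB2BGR)); print(n,camera_info(n))
print(camera_info("wrist"))
E
```

```text
{'time': 0.0, 'q': array([ 1.26807772e+00,  2.64730156e-01,  1.60542425e+00,  2.54993766e-05,
        1.27368087e+00, -3.68663534e-02]), 'joint_vel': array([ 0.00010626,  0.00037198, -0.00015723, -0.00022142, -0.00030413,
        0.00018857]), 'joint_torque': array([ 1.46910779e-04, -5.15107727e+01, -3.67315400e+01, -9.95313621e-05,
        1.28839316e-02,  3.27783437e-05]), 'tool_pos': array([0.17709201, 0.65057847, 0.22995038]), 'tcp_rot': array([-0.41632904, -3.11347566,  0.00346513]), 'wrist_force': array([-0.07537701,  0.57375427,  0.04092905]), 'torque': array([ 0.0252711 , -0.06389388,  0.00304131]), 'grip_force': 0.0, 'width': 1.001681798470831}
scene {'fx': 445.6644023215689, 'fy': 445.6644023215689, 'cx': 258.95052356828535, 'cy': 187.5104736455586, 'k1': -0.045200365050269926, 'eye': array([0.8070626 , 0.61577755, 0.98535646]), 'orientation': array([-0.79350546, -2.76213368,  0.80395772])}
top {'fx': 374.0103497714924, 'fy': 374.0103497714924, 'cx': 257.783459873335, 'cy': 187.8890045994244, 'k1': -0.09803318101058214, 'eye': array([0.30579685, 0.13702297, 1.20956345]), 'orientation': array([-2.11288796,  2.15476412, -0.17277974])}
{'fx': 321.06772689255166, 'fy': 321.06772689255166, 'cx': 259.5154977886315, 'cy': 190.35474521275546, 'k1': -0.012753745508537723, 'T_tool_cam': array([[-1.19117031e-05, -9.50145534e-01, -3.11806774e-01,
         7.95883137e-02],
       [ 9.99999803e-01,  1.84284682e-04, -5.99759159e-04,
         6.93886157e-04],
       [ 6.27319698e-04, -3.11806720e-01,  9.50145345e-01,
        -1.43902814e-01],
       [ 0.00000000e+00,  0.00000000e+00,  0.00000000e+00,
         1.00000000e+00]])}
```

View pics/top0.png

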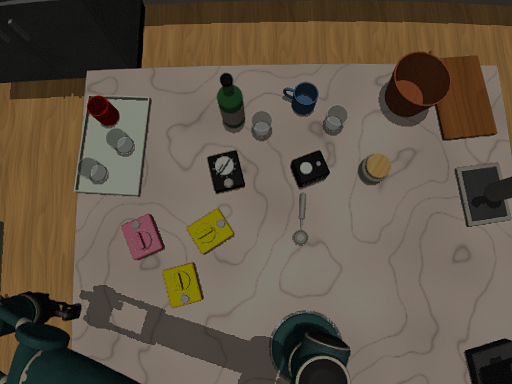

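View pics/scene0.png

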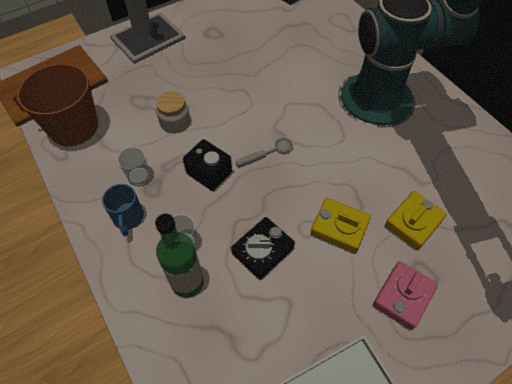

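Two views. What could be taken for the timer (top-view pixels):
- black box with ticks and bar grip (226,171)
- black box with a plain round knob (310,169), which is the speaker
- yellow boxes (210,231) and (183,285), and a pink one (143,237), all excluded by colour

I choose (226,171), which is (263,247) in the scene view, and check it in a close crop.

Run:
```python
import cv2, numpy as np
a=cv2.imread("pics/top0.png")[141:201,191:261]; b=cv2.imread("pics/scene0.png")[210:285,225:305]
a=cv2.resize(a,(400,343),interpolation=cv2.INTER_CUBIC); b=cv2.resize(b,(400,375),interpolation=cv2.INTER_CUBIC)
c=np.zeros((375,800,3),np.uint8); c[:343,:400]=a; c[:,400:]=b
cv2.imwrite("pics/crop0.png",c)
```

```text
(no output)
```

View pics/crop0.png

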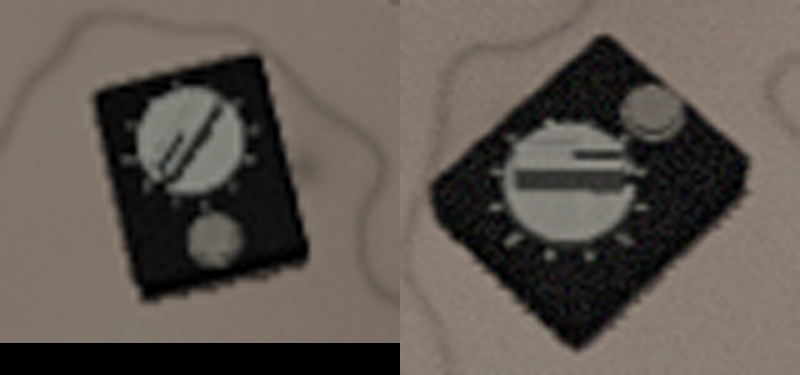

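The crop confirms it: black box with ticks, bar grip and key. Top view: dial at (224.4,165.3), key at (228.6,182.8). Scene view: dial at (258.4,246.4), key at (275.8,232.4). The pointer's black line is at lower left in the top view and at the right in the scene view.

```bash
cat > h.py <<'E'
import numpy as np, cv2
from scipy.spatial.transform import Rotation as R
from workcell import bot, read_camera, camera_info
def pose(n,s=None):
    c=camera_info(n)
    if n!="wrist": return c,R.from_rotvec(c["orientation"]).as_matrix(),np.array(c["eye"])
    s=s or bot.read_state(); T=c["T_tool_cam"]; M=R.from_rotvec(s["tcp_rot"]).as_matrix()
    return c,M@T[:3,:3],M@T[:3,3]+s["tool_pos"]
def ray(n,uv,s=None):
    c,M,e=pose(n,s); d=np.array([(uv[0]-c["cx"])/c["fx"],(uv[1]-c["cy"])/c["fy"]]); p=d.copy()
    for _ in range(20): p=d/(1+c["k1"]*(p@p))
    return e,M@np.array([*p,1])
def tri(rs):
    A=0;b=0
    for e,d in rs:
        d=d/np.linalg.norm(d); P=np.eye(3)-np.outer(d,d); A=A+P; b=b+P@e
    return np.linalg.solve(A,b)
def onz(r,z): e,d=r; return e+d*(z-e[2])/d[2]
def proj(n,X,s=None):
    c,M,e=pose(n,s); p=M.T@(np.asarray(X)-e); p=p[:2]/p[2]; p=p*(1+c["k1"]*(p@p)); return p*[c["fx"],c["fy"]]+[c["cx"],c["cy"]]
E
python3 - <<'E'
from h import *
t=lambda x,y:(191+x*70/400,141+y*60/343); s=lambda x,y:(225+(x-400)/5,210+y/5)
for nm,a,b,z in(("dial",t(191,139),s(567,182),.052),("key",t(215,239),s(654,112),.048),("line outer",t(160,170),s(622,155),.078),("line inner",t(184,135),s(575,155),.078)):
    r=[ray("top",a),ray("scene",b)]
    print(nm,tri(r),onz(r[0],z),onz(r[1],z))
for n,u in(("speaker",(306,168)),("bottle",(227,78)),("tumA",(262,118))):print(n,onz(ray("top",u),.08 if n!="bottle" else .3))
st=bot.read_state(); print(R.from_rotvec(st["tcp_rot"]).as_matrix().round(3))
E
```

```text
dial [0.57400664 0.24479332 0.04502743] [0.57314815 0.24344252 0.052     ] [0.57503703 0.24829792 0.052     ]
key [0.51809255 0.23259114 0.03740205] [0.5171744 0.2307436 0.048    ] [0.52037221 0.2379042  0.048     ]
line outer [0.55173845 0.25835625 0.07229345] [0.55029883 0.25794462 0.078     ] [0.55352857 0.26038217 0.078     ]
line inner [0.57032671 0.24602488 0.07166333] [0.5694512  0.24485434 0.078     ] [0.57141133 0.24919206 0.078     ]
speaker [ 0.55309927 -0.01138527  0.08      ]
bottle [0.75041755 0.21354007 0.3       ]
tumA [0.7180905 0.1212311 0.08     ]
[[-0.965  0.263 -0.001]
 [ 0.263  0.965 -0.002]
 [ 0.    -0.002 -1.   ]]
```

Request:
{"fn": "servo_tool", "kwargs": {"targets": [{"hand": -1, "x": -0.07, "y": -0.04, "z": 0, "roll": 0.02}, {"hand": -1, "x": -0.14, "y": -0.08, "z": 0, "roll": 0.04}, {"hand": -1, "x": -0.21, "y": -0.12, "z": 0, "roll": 0.06}, {"hand": -1, "x": -0.28, "y": -0.16, "z": 0, "roll": 0.08}, {"hand": -1, "x": -0.35, "y": -0.205, "z": 0, "roll": 0.1}, {"hand": -1, "x": -0.42, "y": -0.245, "z": 0, "roll": 0.104}, {"hand": -1, "x": -0.49, "y": -0.286, "z": 0, "roll": 0.104}, {"hand": -1, "x": -0.56, "y": -0.327, "z": 0, "roll": 0.104}, {"hand": -1, "x": -0.63, "y": -0.368, "z": 0, "roll": 0.104}, {"hand": -1, "x": -0.7, "y": -0.409, "z": 0, "roll": 0.104}]}}

```text
time: 0.93
tool_pos: [0.4621, 0.3602, 0.2309]
tcp_rot: [-0.917, -3.004, 0.001]
wrist_force: [0.4, 0.6, 0.1]
width: 0.998
grip_force: 0.0
```

Run:
```python
from h import *
s=bot.read_state(); M=R.from_rotvec(s["tcp_rot"]).as_matrix()
print(s["time"],s["tool_pos"],s["q"],M.round(3)); print((M.T@(np.array([.574,.246,.23])-s["tool_pos"])/.5))
```

```text
0.9333 [0.46205325 0.36019349 0.23088219] [ 6.19611384e-01  9.71575041e-02  1.79991477e+00  3.64485891e-05
  1.24514099e+00 -3.58813405e-01] [[-0.83   0.558 -0.001]
 [ 0.558  0.83  -0.   ]
 [ 0.    -0.001 -1.   ]]
[-0.31326279 -0.06446304  0.00172266]
```

Request:
{"fn": "servo_tool", "kwargs": {"targets": [{"hand": -1, "x": -0.07, "y": -0.015, "z": 0, "roll": 0}, {"hand": -1, "x": -0.14, "y": -0.03, "z": 0, "roll": 0}, {"hand": -1, "x": -0.21, "y": -0.045, "z": 0, "roll": 0}, {"hand": -1, "x": -0.27, "y": -0.055, "z": 0, "roll": 0}, {"hand": -1, "x": -0.313, "y": -0.064, "z": 0, "roll": 0}, {"hand": -1, "x": -0.313, "y": -0.064, "z": 0, "roll": 0}, {"hand": -1, "x": -0.313, "y": -0.064, "z": 0, "roll": 0}]}}

```text
time: 1.52
tool_pos: [0.5736, 0.2469, 0.2305]
tcp_rot: [-0.921, -3.002, 0.001]
wrist_force: [0.2, 0.8, 0.3]
width: 1.0
grip_force: 0.0
```

Run:
```python
from h import *; import pickle
s=bot.read_state(); im=cv2.cvtColor(read_camera("wrist"),cv2.COLOR_RGB2BGR); pickle.dump(s,open("s1.pkl","wb"))
print(s["tool_pos"],s["joint_vel"].round(3),proj("wrist",[.574,.246,.052],s))
u,v=map(int,proj("wrist",[.556,.242,.05],s)); x0,y0=max(0,min(u-100,312)),max(0,min(v-75,234)); print(x0,y0)
cv2.imwrite("pics/w1.png",cv2.resize(im[y0:y0+150,x0:x0+200],(800,600),interpolation=cv2.INTER_CUBIC))
```

```text
[0.57361149 0.2469186  0.23051069] [ 0.035 -0.011  0.012  0.009  0.005  0.003] [258.5779003  167.33153269]
145 79
```

View pics/w1.png

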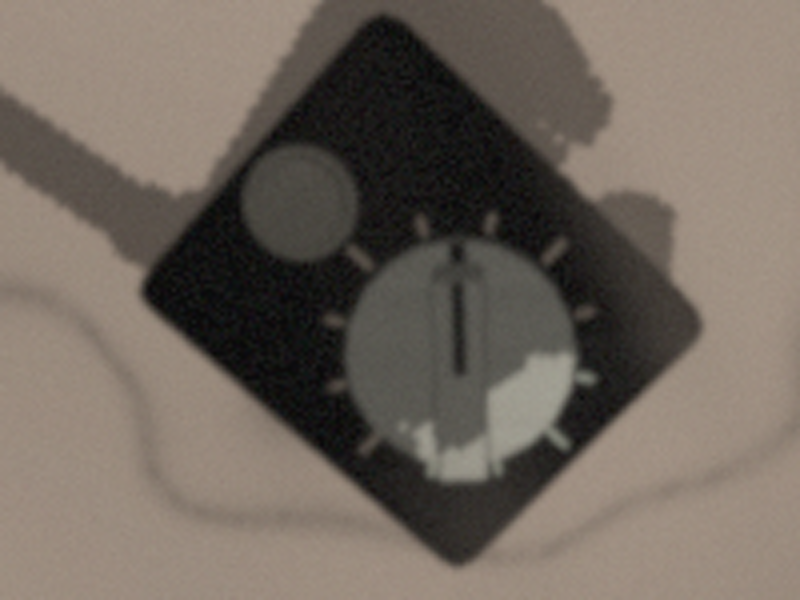

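The wrist crop (offset 145,79, scale 4) shows the skirt centre at (460,359), the key at (300,202), the pointer line from (459,285) to (460,375), and the bar vertical, so it is aligned with tool x.

Run:
```python
from h import *; import pickle
s=pickle.load(open("s1.pkl","rb")); c=lambda x,y:(145+x/4,79+y/4)
P={}
for n,uv,z,tp,sc in(("dial",c(460,359),.052,(224.4,165.3),(258.4,246.4)),("key",c(300,202),.048,(228.6,182.8),(275.8,232.4))):
    r=[ray("wrist",uv,s),ray("top",tp),ray("scene",sc)]; P[n]=onz(r[0],z); print(n,P[n],tri(r),tri(r[:2]),tri(r[::2]))
K=[onz(ray("wrist",c(*p),s),.042)[:2] for p in((145,290),(458,565),(700,325),(385,15))]
print(np.mean(K,0),[np.linalg.norm(K[i]-K[i-1]).round(4) for i in range(4)])
a=np.degrees(np.arctan2(*(K[1]-K[0])[::-1])),np.degrees(np.arctan2(*(K[2]-K[3])[::-1])); print("yaw edges",a)
d=P["dial"]-P["key"]; print("yaw dk",np.degrees(np.arctan2(d[1],d[0])),np.linalg.norm(d))
l=onz(ray("wrist",c(459,285),s),.078)-onz(ray("wrist",c(460,375),s),.078); print("ptr",np.degrees(np.arctan2(l[1],l[0])))
l=onz(ray("wrist",c(457,252),s),.052)-P["dial"]; print("ptr2",np.degrees(np.arctan2(l[1],l[0])))
M=R.from_rotvec(s["tcp_rot"]).as_matrix(); print("toolx",np.degrees(np.arctan2(M[1,0],M[0,0])),M.T@(P["dial"]-s["tool_pos"]),M.T@(P["key"]-s["tool_pos"]))
for uv in((459,285),(460,375)): print(M.T@(onz(ray("wrist",c(*uv),s),.078)-s["tool_pos"]))
```

```text
dial [0.57607216 0.24637151 0.052     ] [0.57507332 0.2453567  0.04712171] [0.57753335 0.24464568 0.03888503] [0.57550249 0.24733243 0.05210153]
key [0.52055636 0.23522531 0.048     ] [0.51911639 0.23303657 0.0381362 ] [0.52093333 0.23214799 0.02933995] [0.52003419 0.23568511 0.04503297]
[0.56134853 0.24479368] [np.float64(0.0938), np.float64(0.1134), np.float64(0.094), np.float64(0.113)]
yaw edges (np.float64(12.298086316220985), np.float64(12.381431481649306))
yaw dk 11.352637364305783 0.056764794668106106
ptr 146.54392700319315
ptr2 147.48776397443788
toolx 145.90213908463477 [-0.00252513  0.00109783  0.17850725] [ 0.03719374 -0.03925084  0.18258622]
[0.02190217 0.00083867 0.15253221]
[0.0001847  0.00108192 0.15250998]
```

Request:
{"fn": "servo_tool", "kwargs": {"targets": [{"hand": 0.4, "x": -0.005, "y": 0.002, "z": 0.06, "roll": 0}, {"hand": 0.4, "x": -0.005, "y": 0.002, "z": 0.12, "roll": 0}, {"hand": 0.4, "x": -0.005, "y": 0.002, "z": 0.18, "roll": 0}, {"hand": 0.4, "x": -0.005, "y": 0.002, "z": 0.23, "roll": 0}, {"hand": 0.4, "x": -0.005, "y": 0.002, "z": 0.26, "roll": 0}, {"hand": 0.4, "x": -0.005, "y": 0.002, "z": 0.26, "roll": 0}, {"hand": 0.4, "x": -0.005, "y": 0.002, "z": 0.26, "roll": 0}, {"hand": 0.4, "x": -0.005, "y": 0.002, "z": 0.26, "roll": 0}]}}

```text
time: 2.23
tool_pos: [0.5762, 0.2487, 0.1026]
tcp_rot: [0.915, 3.004, 0.002]
wrist_force: [1.3, 0.8, 0.8]
width: 0.299
grip_force: 0.0
```

Run:
```python
from h import *; import pickle
s=bot.read_state(); im=cv2.cvtColor(read_camera("wrist"),cv2.COLOR_RGB2BGR); pickle.dump(s,open("s2.pkl","wb"))
print(s["tool_pos"],s["wrist_force"],s["width"],proj("wrist",[.576,.247,.052],s))
cv2.imwrite("pics/w2.png",cv2.resize(im[100:340,100:420],(800,600),interpolation=cv2.INTER_CUBIC))
```

```text
[0.57623171 0.24866749 0.10264087] [1.27913334 0.79805454 0.82220679] 0.2993309821671706 [255.99180165 214.5301092 ]
```

View pics/w2.png

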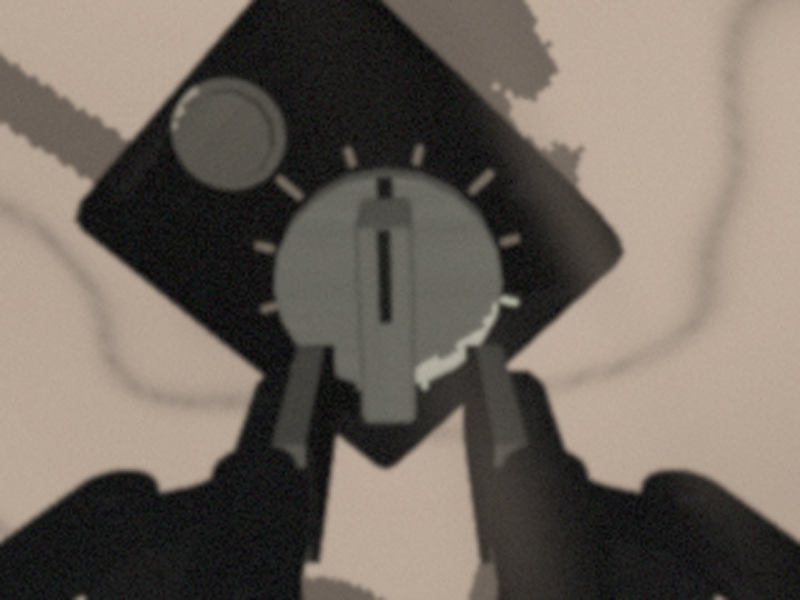

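The crop (offset 100,100, scale 2.5) shows the bar's midline running from (385,222) to (388,418), the skirt centre at about (388,281), and the fingers centred at x≈400. The tool is therefore about 2-3 mm off sideways.

Run:
```python
from h import *; import pickle
s=pickle.load(open("s2.pkl","rb")); c=lambda x,y:(100+x/2.5,100+y/2.5)
M=R.from_rotvec(s["tcp_rot"]).as_matrix()
print(s["tool_pos"],M.round(3),bot.read_state()["tool_pos"])
for n,p,z in(("barF",(385,226),.078),("barB",(388,418),.078),("lineF",(384,230),.078),("lineB",(386,321),.078),("skF",(388,168),.052),("skL",(273,275),.052),("skR",(503,275),.052),("key",(228,134),.048)):
    X=onz(ray("wrist",c(*p),s),z); print(n,X.round(4),(1e3*(M.T@(X-s["tool_pos"]))).round(1))
for h in(-.003,0,.003): print(proj("wrist",s["tool_pos"]+M@[0,h,0],s))
```

```text
[0.57623171 0.24866749 0.10264087] [[-0.83   0.557  0.002]
 [ 0.557  0.83   0.001]
 [-0.001  0.002 -1.   ]] [0.57684445 0.2486869  0.10331668]
barF [0.5547 0.2604 0.078 ] [24.5 -2.3 24.6]
barB [0.5952 0.2337 0.078 ] [-24.1  -1.9  24.7]
lineF [0.5553 0.2597 0.078 ] [23.5 -2.5 24.6]
lineB [0.5738 0.2477 0.078 ] [ 1.5 -2.2 24.6]
skF [0.5494 0.2644 0.052 ] [31.1 -2.  50.6]
skL [0.5564 0.2235 0.052 ] [  2.5 -32.   50.6]
skR [0.5898 0.2732 0.052 ] [ 2.5 27.9 50.7]
key [0.5205 0.2354 0.048 ] [ 38.9 -42.2  54.5]
[252.05797106 251.8153354 ]
[258.01437195 251.81822213]
[263.97099538 251.82056859]
```

Request:
{"fn": "servo_tool", "kwargs": {"targets": [{"hand": 0.4, "x": 0.001, "y": -0.0045, "z": 0.0, "roll": 0}, {"hand": 0.4, "x": 0.001, "y": -0.0045, "z": 0.03, "roll": 0}, {"hand": 0.4, "x": 0.001, "y": -0.0045, "z": 0.06, "roll": 0}, {"hand": 0.4, "x": 0.001, "y": -0.0045, "z": 0.08, "roll": 0}, {"hand": 0.4, "x": 0.001, "y": -0.0045, "z": 0.088, "roll": 0}, {"hand": 0.4, "x": 0.001, "y": -0.0045, "z": 0.088, "roll": 0}, {"hand": 0.4, "x": 0.001, "y": -0.0045, "z": 0.088, "roll": 0}, {"hand": 0.4, "x": 0.001, "y": -0.0045, "z": 0.088, "roll": 0}]}}

```text
time: 2.95
tool_pos: [0.575, 0.2462, 0.0583]
tcp_rot: [0.917, 3.003, 0.002]
wrist_force: [-0.1, -0.5, 0.2]
width: 0.303
grip_force: 0.0
```

Run:
```python
from h import *
for i in range(6):
    s=bot.read_state(); M=R.from_rotvec(s["tcp_rot"]).as_matrix(); print(s["time"],s["tool_pos"].round(4),s["wrist_force"].round(2),s["torque"].round(3),M[:,0].round(3)); im=read_camera("wrist")
cv2.imwrite("pics/w3.png",cv2.resize(cv2.cvtColor(im,cv2.COLOR_RGB2BGR)[130:310,140:380],(800,600),interpolation=cv2.INTER_CUBIC))
```

```text
2.95 [0.575  0.2462 0.0583] [-0.1  -0.55  0.22] [-0.058 -0.026  0.045] [-0.829  0.559 -0.001]
3.0 [0.5751 0.2462 0.0584] [ 1.   -0.45  0.9 ] [-0.025  0.003  0.011] [-0.829  0.559 -0.001]
3.05 [0.575  0.2462 0.0583] [-1.14  0.08 -0.18] [-0.038  0.017 -0.042] [-0.83   0.558 -0.001]
3.1 [0.5749 0.2462 0.0582] [-0.6  -0.02  0.06] [-0.032  0.03  -0.02 ] [-0.83   0.558 -0.001]
3.15 [0.5747 0.2461 0.0581] [-0.1   0.57 -0.03] [-0.003 -0.027  0.005] [-0.83   0.558 -0.001]
3.2 [0.5746 0.2461 0.0579] [-0.13  0.18  0.37] [-0.007  0.015 -0.06 ] [-0.83   0.558 -0.001]
```

View pics/w3.png

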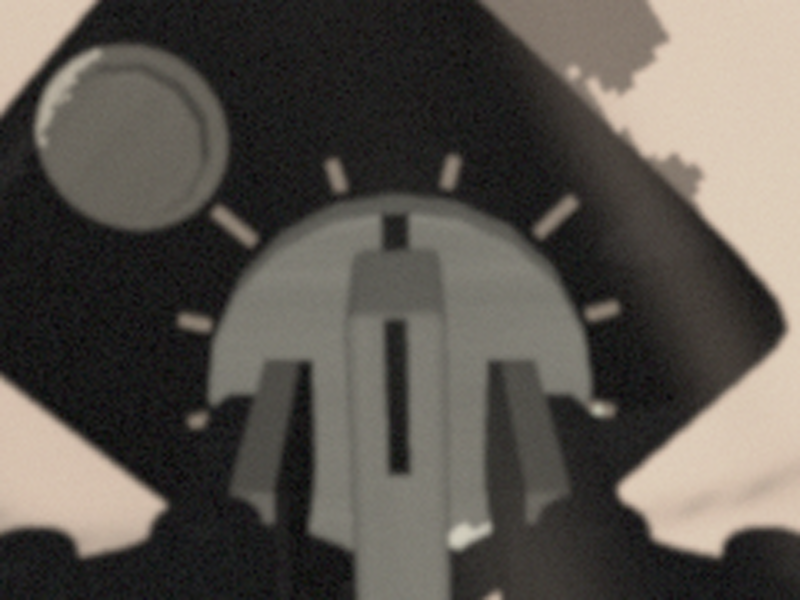

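The bar (centre x≈398) sits midway between the fingers (310 and 488), and its tilt is under 1 degree. I close gently.

Request:
{"fn": "servo_tool", "kwargs": {"targets": [{"hand": 0.6, "x": 0, "y": 0, "z": 0, "roll": 0}, {"hand": 0.7, "x": 0, "y": 0, "z": 0, "roll": 0}, {"hand": 0.8, "x": 0, "y": 0, "z": 0, "roll": 0}, {"hand": 0.9, "x": 0, "y": 0, "z": 0, "roll": 0}, {"hand": 1, "x": 0, "y": 0, "z": 0, "roll": 0}, {"hand": 1, "x": 0, "y": 0, "z": 0, "roll": 0}], "grip_force": 20}}

```text
time: 3.75
tool_pos: [0.5744, 0.246, 0.0575]
tcp_rot: [0.917, 3.004, 0.0]
wrist_force: [0.2, -0.3, 1.9]
width: 0.143
grip_force: 20.0
```

Run:
```python
from h import *
s=bot.read_state(); print({k:np.round(v,4) for k,v in s.items()})
```

```text
{'time': np.float64(3.75), 'q': array([ 0.3648,  0.3282,  1.865 , -0.    ,  0.9479, -0.6135]), 'joint_vel': array([-0.0008, -0.0004,  0.0005,  0.0009, -0.0006,  0.0001]), 'joint_torque': array([-4.90000e-02, -4.83198e+01, -3.03222e+01,  1.98000e-02,
        4.86000e-02,  4.25000e-02]), 'tool_pos': array([0.5744, 0.246 , 0.0575]), 'tcp_rot': array([9.1700e-01, 3.0044e+00, 4.0000e-04]), 'wrist_force': array([ 0.1545, -0.3132,  1.8821]), 'torque': array([ 0.0033, -0.0134,  0.0155]), 'grip_force': np.float64(19.9606), 'width': np.float64(0.1433)}
```

Request:
{"fn": "servo_tool", "kwargs": {"targets": [{"hand": 1, "x": 0, "y": 0, "z": 0.002, "roll": 0}, {"hand": 1, "x": 0, "y": 0, "z": 0.004, "roll": 0}, {"hand": 1, "x": 0, "y": 0, "z": 0.004, "roll": 0}, {"hand": 1, "x": 0, "y": 0, "z": 0.004, "roll": 0}], "grip_force": 20}}

```text
time: 4.08
tool_pos: [0.5745, 0.246, 0.0574]
tcp_rot: [0.917, 3.004, 0.0]
wrist_force: [-3.9, -2.1, 12.8]
width: 0.145
grip_force: 21.3
```

Request:
{"fn": "servo_tool", "kwargs": {"targets": [{"hand": 1, "x": 0, "y": 0, "z": 0.001, "roll": 0}, {"hand": 1, "x": 0, "y": 0, "z": 0.0015, "roll": 0}, {"hand": 1, "x": 0, "y": 0, "z": 0.0015, "roll": 0}, {"hand": 1, "x": 0, "y": 0, "z": 0.0015, "roll": 0}], "grip_force": 60}}

```text
time: 4.42
tool_pos: [0.5746, 0.2461, 0.0575]
tcp_rot: [0.917, 3.004, 0.0]
wrist_force: [-6.7, -3.1, 16.4]
width: 0.135
grip_force: 62.4
```

Request:
{"fn": "servo_tool", "kwargs": {"targets": [{"hand": 1, "x": 0.001, "y": -0.002, "z": 0.001, "roll": 0}, {"hand": 1, "x": 0.001, "y": -0.002, "z": 0.001, "roll": 0}, {"hand": 1, "x": 0.001, "y": -0.002, "z": 0.001, "roll": 0}]}}

```text
time: 4.67
tool_pos: [0.5745, 0.246, 0.0575]
tcp_rot: [0.916, 3.003, 0.003]
wrist_force: [-4.3, -1.6, 16.6]
width: 0.136
grip_force: 62.3
```

Request:
{"fn": "servo_tool", "kwargs": {"targets": [{"hand": 1, "x": 0.002, "y": -0.0035, "z": 0.001, "roll": 0}, {"hand": 1, "x": 0.002, "y": -0.0035, "z": 0.001, "roll": 0.01}, {"hand": 1, "x": 0.002, "y": -0.0035, "z": 0.001, "roll": 0.02}, {"hand": 1, "x": 0.002, "y": -0.0035, "z": 0.001, "roll": 0.03}, {"hand": 1, "x": 0.002, "y": -0.0035, "z": 0.001, "roll": 0.04}, {"hand": 1, "x": 0.002, "y": -0.0035, "z": 0.001, "roll": 0.05}]}}

```text
time: 5.17
tool_pos: [0.5744, 0.246, 0.0575]
tcp_rot: [1.15, 2.918, 0.008]
wrist_force: [-1.0, 1.4, 15.2]
width: 0.138
grip_force: 62.2
```

```bash
cat > st.py <<'E'
from h import *
s=bot.read_state(); M=R.from_rotvec(s["tcp_rot"]).as_matrix(); print("toolx deg",np.degrees(np.arctan2(M[1,0],M[0,0])).round(2),"q6",s["q"][5].round(3),"F",s["wrist_force"].round(1),"Ftool",(M.T@s["wrist_force"]).round(1),"T",s["torque"].round(2),s["tool_pos"].round(4))
E
python3 st.py
```

```text
toolx deg 137.0 q6 -0.456 F [-1.   1.4 15.2] Ftool [  1.6   0.4 -15.2] T [0.03 0.36 0.28] [0.5744 0.246  0.0575]
```

Request:
{"fn": "servo_tool", "kwargs": {"targets": [{"hand": 1, "x": 0, "y": 0, "z": 0.0006, "roll": 0.015}, {"hand": 1, "x": 0, "y": 0, "z": 0.0006, "roll": 0.03}, {"hand": 1, "x": 0, "y": 0, "z": 0.0006, "roll": 0.045}, {"hand": 1, "x": 0, "y": 0, "z": 0.0006, "roll": 0.06}, {"hand": 1, "x": 0, "y": 0, "z": 0.0006, "roll": 0.075}, {"hand": 1, "x": 0, "y": 0, "z": 0.0006, "roll": 0.09}, {"hand": 1, "x": 0, "y": 0, "z": 0.0006, "roll": 0.1}]}}

```text
time: 5.75
tool_pos: [0.5745, 0.246, 0.0575]
tcp_rot: [1.593, 2.703, 0.009]
wrist_force: [-1.4, 0.6, 15.6]
width: 0.136
grip_force: 62.4
```

```bash
python3 st.py
python3 - <<'E'
from h import *
im=read_camera("wrist")
cv2.imwrite("pics/w4.png",cv2.resize(cv2.cvtColor(im,cv2.COLOR_RGB2BGR)[50:350,60:460],(800,600),interpolation=cv2.INTER_CUBIC))
E
```

```text
toolx deg 118.95 q6 -0.141 F [-1.4  0.6 15.6] Ftool [  1.2  -0.8 -15.6] T [0.04 0.47 0.27] [0.5745 0.246  0.0575]
```

View pics/w4.png

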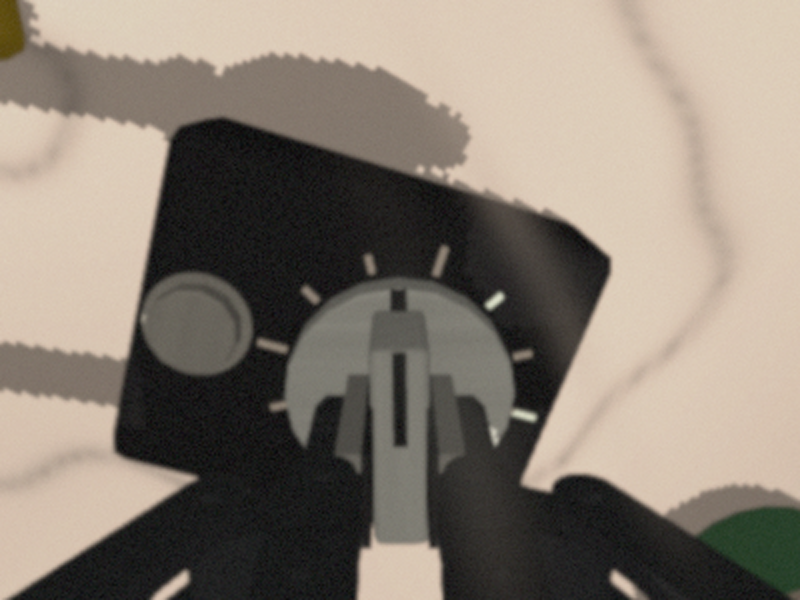

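The timer is being held. The pointer is between the second and third ticks (about 12 min), and the key is at crop (197,323). I compare the key's world position with before.

Run:
```python
from h import *
print(onz(ray("wrist",(60+197/2,50+323/2-2)),.048), onz(ray("wrist",(60+197/2,50+318/2)),.048))
```

```text
[0.52047679 0.23859342 0.048     ] [0.52036767 0.2388475  0.048     ]
```

Request:
{"fn": "servo_tool", "kwargs": {"targets": [{"hand": 1, "x": 0, "y": 0, "z": 0.0003, "roll": 0.02}, {"hand": 1, "x": 0, "y": 0, "z": 0.0003, "roll": 0.04}, {"hand": 1, "x": 0, "y": 0, "z": 0.0003, "roll": 0.06}, {"hand": 1, "x": 0, "y": 0, "z": 0.0003, "roll": 0.08}, {"hand": 1, "x": 0, "y": 0, "z": 0.0003, "roll": 0.1}, {"hand": 1, "x": 0, "y": 0, "z": 0.0003, "roll": 0.12}, {"hand": 1, "x": 0, "y": 0, "z": 0.0003, "roll": 0.14}, {"hand": 1, "x": 0, "y": 0, "z": 0.0003, "roll": 0.16}, {"hand": 1, "x": 0, "y": 0, "z": 0.0003, "roll": 0.18}, {"hand": 1, "x": 0, "y": 0, "z": 0.0003, "roll": 0.2}]}}

```text
time: 6.63
tool_pos: [0.5746, 0.2461, 0.0575]
tcp_rot: [2.353, 2.078, 0.011]
wrist_force: [-1.4, 0.1, 16.1]
width: 0.131
grip_force: 62.5
```

```bash
python3 st.py
```

```text
toolx deg 82.91 q6 0.488 F [-1.4  0.1 16.1] Ftool [ -0.   -1.3 -16.1] T [0.07 0.4  0.27] [0.5746 0.2461 0.0575]
```

Run:
```python
from h import *; import pickle
A=lambda v:np.degrees(np.arctan2(v[1],v[0]))
s3=dict(tcp_rot=np.array([.917,3.003,.001]),tool_pos=np.array([.5746,.2461,.0579]))
s4=dict(tcp_rot=np.array([1.593,2.703,.009]),tool_pos=np.array([.5745,.246,.0575]))
s2=pickle.load(open("s2.pkl","rb"))
c2=lambda x,y:(100+x/2.5,100+y/2.5)
c3=lambda x,y:(140+x*.3,130+y*.3); c4=lambda x,y:(60+x/2,50+y/2)
W=lambda s,uv,z:onz(ray("wrist",uv,s),z)
# front tick (minute 0) outer/inner, key
for s,c,k,t in((s3,c3,(133,137),((215,210),(253,242))),(s4,c4,(197,323),((258,343),(287,349)))):
    K=W(s,c(*k),.048); a,b=W(s,c(*t[0]),.042),W(s,c(*t[1]),.042); print(K,"tick0",a,b,A(b-a)); print("tick mid",(a+b)/2,"dial->key", A(np.array([.5755,.247,0])-K), A(np.array([.5755,.247,0])-(a+b)/2))
# edges: s2 left-bottom edge & s4 left(front) edge
print("s2 side edge",A(W(s2,c2(265,372),.042)-W(s2,c2(85,225),.042)))
print("s4 front edge",A(W(s4,c4(172,140),.042)-W(s4,c4(118,445),.042)),"side edge",A(W(s4,c4(570,222),.042)-W(s4,c4(220,120),.042)))
print("s3 side edge",A(W(s3,c3(165,505),.042)-W(s3,c3(0,375),.042)))
```

```text
[0.51960892 0.23642625 0.048     ] tick0 [0.53665207 0.2375842  0.042     ] [0.54433603 0.23935789 0.042     ] 12.997942240436428
tick mid [0.54049405 0.23847104 0.042     ] dial->key 10.712883714283441 13.692931322090937
[0.52052268 0.23778448 0.048     ] tick0 [0.5366791 0.2372804 0.042    ] [0.54430184 0.23946173 0.042     ] 15.969045369191988
tick mid [0.54049047 0.23837107 0.042     ] dial->key 9.515688097466859 13.845936062999929
s2 side edge 12.295293639038949
s4 front edge 102.70582099449634 side edge 12.704827840433426
s3 side edge 11.729414530269805
```

Tick 0 has not moved (within 0.1 mm), so the timer is holding with yaw ≈12.3°. I continue the turn.

Request:
{"fn": "servo_tool", "kwargs": {"targets": [{"hand": 1, "x": 0, "y": 0, "z": 0, "roll": 0.02}, {"hand": 1, "x": 0, "y": 0, "z": 0, "roll": 0.04}, {"hand": 1, "x": 0, "y": 0, "z": 0, "roll": 0.06}, {"hand": 1, "x": 0, "y": 0, "z": 0, "roll": 0.08}, {"hand": 1, "x": 0, "y": 0, "z": 0, "roll": 0.1}, {"hand": 1, "x": 0, "y": 0, "z": 0, "roll": 0.12}, {"hand": 1, "x": 0, "y": 0, "z": 0, "roll": 0.14}, {"hand": 1, "x": 0, "y": 0, "z": 0, "roll": 0.16}, {"hand": 1, "x": 0, "y": 0, "z": 0, "roll": 0.18}, {"hand": 1, "x": 0, "y": 0, "z": 0, "roll": 0.2}]}}

```text
time: 7.47
tool_pos: [0.5747, 0.246, 0.0575]
tcp_rot: [2.882, 1.25, 0.011]
wrist_force: [-2.3, 0.7, 15.6]
width: 0.136
grip_force: 62.5
```

```bash
python3 st.py
```

```text
toolx deg 46.91 q6 1.116 F [-2.3  0.7 15.6] Ftool [ -0.9  -2.2 -15.6] T [-0.    0.39  0.31] [0.5747 0.246  0.0575]
```

Request:
{"fn": "servo_tool", "kwargs": {"targets": [{"hand": 1, "x": 0, "y": -0.001, "z": 0.0004, "roll": 0.02}, {"hand": 1, "x": 0, "y": -0.001, "z": 0.0004, "roll": 0.04}, {"hand": 1, "x": 0, "y": -0.001, "z": 0.0004, "roll": 0.06}, {"hand": 1, "x": 0, "y": -0.001, "z": 0.0004, "roll": 0.08}, {"hand": 1, "x": 0, "y": -0.001, "z": 0.0004, "roll": 0.1}, {"hand": 1, "x": 0, "y": -0.001, "z": 0.0004, "roll": 0.12}, {"hand": 1, "x": 0, "y": -0.001, "z": 0.0004, "roll": 0.14}, {"hand": 1, "x": 0, "y": -0.001, "z": 0.0004, "roll": 0.16}, {"hand": 1, "x": 0, "y": -0.001, "z": 0.0004, "roll": 0.18}, {"hand": 1, "x": 0, "y": -0.001, "z": 0.0004, "roll": 0.192}]}}

```text
time: 8.3
tool_pos: [0.5747, 0.246, 0.0575]
tcp_rot: [-3.122, -0.338, -0.012]
wrist_force: [-0.6, -0.5, 16.2]
width: 0.137
grip_force: 62.5
```

Request:
{"fn": "servo_tool", "kwargs": {"targets": [{"hand": 1, "x": 0, "y": 0, "z": 0, "roll": 0}, {"hand": 1, "x": 0, "y": 0, "z": 0, "roll": 0}]}}

```text
time: 8.47
tool_pos: [0.5747, 0.246, 0.0575]
tcp_rot: [-3.121, -0.342, -0.012]
wrist_force: [0.4, -0.5, 16.4]
width: 0.14
grip_force: 62.4
```

```bash
python3 st.py
python3 - <<'E'
from h import *; import pickle
pickle.dump(bot.read_state(),open("s5.pkl","wb"))
im=read_camera("wrist")
cv2.imwrite("pics/w5.png",cv2.resize(cv2.cvtColor(im,cv2.COLOR_RGB2BGR)[50:350,60:460],(800,600),interpolation=cv2.INTER_CUBIC))
E
```

```text
toolx deg 12.49 q6 1.718 F [ 0.4 -0.5 16.4] Ftool [  0.4   0.6 -16.4] T [-0.26  0.29 -0.08] [0.5747 0.246  0.0575]
```

View pics/w5.png

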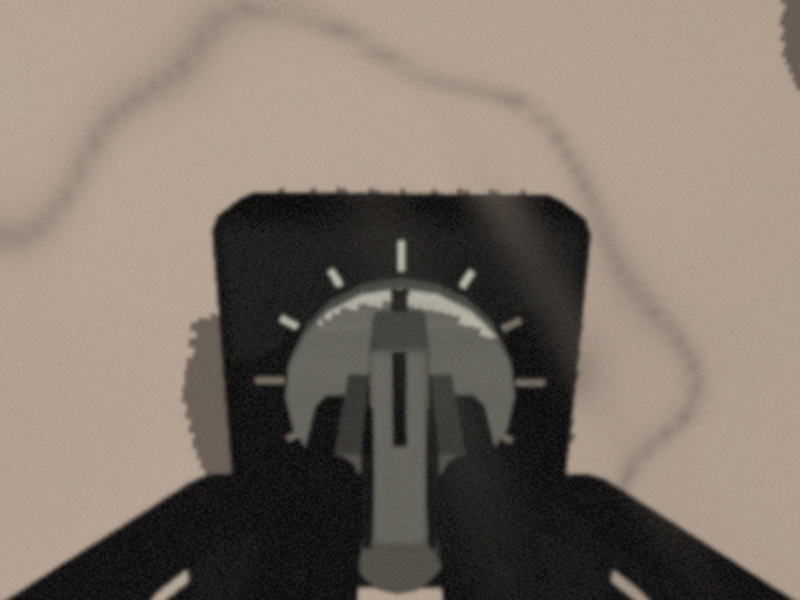

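The pointer line (399.5) points at the 30-minute tick (401,255), and the box is square to the view. I ease the load, release and lift.

Request:
{"fn": "servo_tool", "kwargs": {"targets": [{"hand": 1, "x": 0, "y": 0, "z": -0.002, "roll": 0}, {"hand": 1, "x": 0, "y": 0, "z": -0.004, "roll": 0}, {"hand": 1, "x": 0, "y": 0, "z": -0.004, "roll": 0}, {"hand": 0.6, "x": 0, "y": 0, "z": -0.004, "roll": 0}, {"hand": 0.4, "x": 0, "y": 0, "z": -0.004, "roll": 0}, {"hand": 0.4, "x": 0, "y": 0, "z": -0.004, "roll": 0}, {"hand": 0.4, "x": 0, "y": 0, "z": -0.004, "roll": 0}], "grip_force": 20}}

```text
time: 9.1
tool_pos: [0.5696, 0.2444, 0.0536]
tcp_rot: [3.122, 0.342, -0.005]
wrist_force: [-0.0, -0.2, -0.5]
width: 0.303
grip_force: 0.0
```

Request:
{"fn": "servo_tool", "kwargs": {"targets": [{"hand": 0.4, "x": 0, "y": 0, "z": -0.02, "roll": 0}, {"hand": 0.4, "x": 0, "y": 0, "z": -0.06, "roll": 0}, {"hand": 0.4, "x": 0, "y": 0, "z": -0.12, "roll": 0}, {"hand": 0.6, "x": 0, "y": 0, "z": -0.18, "roll": 0}, {"hand": 1, "x": 0, "y": 0, "z": -0.22, "roll": 0}, {"hand": 1, "x": 0, "y": 0, "z": -0.22, "roll": 0}, {"hand": 1, "x": 0, "y": 0, "z": -0.22, "roll": 0}, {"hand": 1, "x": 0, "y": 0, "z": -0.22, "roll": 0}]}}

```text
time: 9.77
tool_pos: [0.5704, 0.2446, 0.1644]
tcp_rot: [3.123, 0.342, -0.002]
wrist_force: [-0.8, 0.2, -1.0]
width: -0.002
grip_force: 0.0
```

```bash
python3 st.py
python3 - <<'E'
from h import *; import pickle
pickle.dump(bot.read_state(),open("s6.pkl","wb"))
im=read_camera("wrist"); t=read_camera("top")
a=cv2.resize(cv2.cvtColor(im,cv2.COLOR_RGB2BGR),(800,600),interpolation=cv2.INTER_CUBIC)
cv2.imwrite("pics/w6.png",a)
E
```

```text
toolx deg 12.49 q6 1.718 F [-0.8  0.2 -1. ] Ftool [-0.8 -0.3  1. ] T [-0.03  0.01  0.04] [0.5704 0.2446 0.1644]
```

View pics/w6.png

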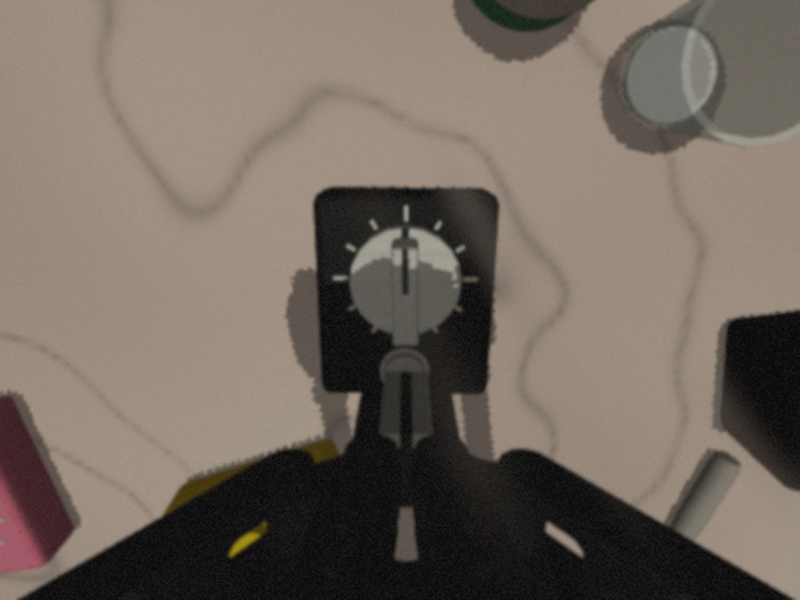

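The pointer is on the 30-minute tick (407,212), the timer is in place, and the fingers are shut. Next the key, at about (0.520,0.2355).

Run:
```python
from h import *
s=bot.read_state(); M=R.from_rotvec(s["tcp_rot"]).as_matrix(); print(M.T@(np.array([.52,.2355,.055])-s["tool_pos"])/.5, M.T@(onz(ray("wrist",(404*.64,371*.64)),.048)-s["tool_pos"])/.5)
```

```text
[-0.10007647 -0.00436188  0.21631308] [-0.09731716 -0.00222555  0.23030455]
```

Request:
{"fn": "servo_tool", "kwargs": {"targets": [{"hand": 1, "x": -0.06, "y": -0.003, "z": 0, "roll": 0}, {"hand": 1, "x": -0.1, "y": -0.003, "z": 0.04, "roll": 0}, {"hand": 1, "x": -0.1, "y": -0.003, "z": 0.1, "roll": 0}, {"hand": 1, "x": -0.1, "y": -0.003, "z": 0.16, "roll": 0}, {"hand": 1, "x": -0.1, "y": -0.003, "z": 0.2, "roll": 0}, {"hand": 1, "x": -0.1, "y": -0.003, "z": 0.215, "roll": 0}, {"hand": 1, "x": -0.1, "y": -0.003, "z": 0.215, "roll": 0}, {"hand": 1, "x": -0.1, "y": -0.003, "z": 0.215, "roll": 0}, {"hand": 1, "x": -0.1, "y": -0.003, "z": 0.215, "roll": 0}]}}

```text
time: 10.62
tool_pos: [0.5231, 0.236, 0.0586]
tcp_rot: [-3.122, -0.342, -0.003]
wrist_force: [-0.5, -0.6, 0.1]
width: 0.001
grip_force: 0.0
```

```bash
python3 st.py
```

```text
toolx deg 12.49 q6 1.733 F [-0.5 -0.6  0.1] Ftool [-0.7  0.5 -0.1] T [ 0.01 -0.01  0.02] [0.5231 0.236  0.0586]
```

Request:
{"fn": "servo_tool", "kwargs": {"targets": [{"hand": 1, "x": -0.004, "y": 0, "z": 0.008, "roll": 0}, {"hand": 1, "x": -0.004, "y": 0, "z": 0.014, "roll": 0}, {"hand": 1, "x": -0.004, "y": 0, "z": 0.02, "roll": 0}, {"hand": 1, "x": -0.004, "y": 0, "z": 0.02, "roll": 0}, {"hand": 1, "x": -0.004, "y": 0, "z": 0.02, "roll": 0}]}}

```text
time: 11.03
tool_pos: [0.5202, 0.2351, 0.0477]
tcp_rot: [-3.123, -0.342, -0.001]
wrist_force: [-0.6, -0.5, 0.6]
width: 0.001
grip_force: 0.6
```

Request:
{"fn": "servo_tool", "kwargs": {"targets": [{"hand": 1, "x": 0, "y": 0, "z": 0.003, "roll": 0}, {"hand": 1, "x": 0, "y": 0, "z": 0.006, "roll": 0}, {"hand": 1, "x": 0, "y": 0, "z": 0.009, "roll": 0}, {"hand": 1, "x": 0, "y": 0, "z": 0.011, "roll": 0}, {"hand": 1, "x": 0, "y": 0, "z": 0.011, "roll": 0}, {"hand": 1, "x": 0, "y": 0, "z": 0.011, "roll": 0}]}}

```text
time: 11.53
tool_pos: [0.5203, 0.2352, 0.0438]
tcp_rot: [-3.123, -0.342, -0.0]
wrist_force: [-4.9, -2.3, 13.4]
width: 0.003
grip_force: 6.9
```

```bash
python3 st.py
```

```text
toolx deg 12.49 q6 1.734 F [-4.9 -2.3 13.4] Ftool [ -5.3   1.2 -13.4] T [-0.33  0.87 -0.02] [0.5203 0.2352 0.0438]
```

The key is at its hard stop (13 N, TCP at 43.8 mm). I release it straight up and retreat.

Request:
{"fn": "servo_tool", "kwargs": {"targets": [{"hand": 1, "x": 0, "y": 0, "z": -0.005, "roll": 0}, {"hand": 1, "x": 0, "y": 0, "z": -0.015, "roll": 0}, {"hand": 1, "x": 0, "y": 0, "z": -0.03, "roll": 0}, {"hand": 1, "x": 0, "y": 0, "z": -0.08, "roll": 0}, {"hand": 1, "x": 0, "y": 0, "z": -0.15, "roll": 0}, {"hand": 1, "x": 0, "y": 0, "z": -0.22, "roll": 0}, {"hand": 1, "x": -0.05, "y": 0, "z": -0.28, "roll": 0}, {"hand": 1, "x": -0.1, "y": 0, "z": -0.3, "roll": 0}, {"hand": 1, "x": -0.1, "y": 0, "z": -0.3, "roll": 0}, {"hand": 1, "x": -0.1, "y": 0, "z": -0.3, "roll": 0}]}}

```text
time: 12.37
tool_pos: [0.4709, 0.2243, 0.193]
tcp_rot: [-3.122, -0.342, -0.004]
wrist_force: [0.1, 0.1, -0.2]
width: -0.0
grip_force: 0.0
```

```bash
python3 st.py
python3 - <<'E'
from h import *
im=read_camera("wrist"); t=read_camera("scene")
w=cv2.cvtColor(im,cv2.COLOR_RGB2BGR)[0:256,90:346]; u=cv2.cvtColor(t,cv2.COLOR_RGB2BGR)[205:290,222:307]
r=lambda x:cv2.resize(x,(400,400),interpolation=cv2.INTER_CUBIC)
cv2.imwrite("pics/fin.png",np.hstack([r(w),r(u)]))
E
```

```text
toolx deg 12.51 q6 1.749 F [ 0.1  0.1 -0.2] Ftool [ 0.1 -0.   0.2] T [ 0.01 -0.07  0.01] [0.4709 0.2243 0.193 ]
```

View pics/fin.png

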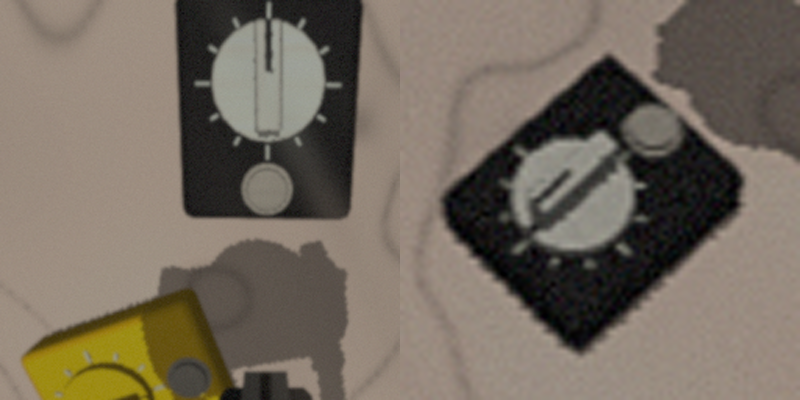

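The dial is on 30 (pointer at (268,30) under its tick), the key is up, and the box corner at scene pixel (266,217) is where it was. I hand the job in.

```bash
python3 -c "
from workcell import ticket
print(ticket.finish_job())"
```

```text
the job is handed in; nothing more can be done
None
```

The dial is on 30 minutes and the start key was pushed to its stop and let go, with the timer still in place; nothing else on the counter was touched, and the job was handed in after about 12 s of the 72 s allowed.

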